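Damp check of a sloping shoe rest in a wardrobe

ROBOT

A 6-joint arm with a two-finger parallel gripper is mounted at the origin on the work surface. World frame = base frame: x ahead of the robot, y to its left, z up, the work surface at z = 0. Lengths are in mm, angles in rad, forces in N, time in s.
With the tool pointing down it reaches from about 350 to 925 mm from the base axis. Payload 6.4 kg.
Tool frame: the origin (TCP) lies at the very end of the fingers, on their centre line; the grasp point (between the pads) lies 19 mm behind it; y points along the fingers, z is the direction in which the jaws open and shut, and the axes are right-handed (so a half turn about y gives the same grasp; the last joint's range is limited). The gripper opens to 85 mm and grips with 20 to 120 N. Pads are 22 mm wide; open, the fingers measure 114 mm over their backs; the gripper's body (76 mm by 85 mm) begins 54 mm behind the grasp point. The pads swing forward as they close: fully open they stand 13 mm farther back than shut.
Start: joints at [-1.298, 0.245, 1.558, -0, 1.339, -0.174], TCP at [280.859, -586.201, 202.99] pointing down, gripper open.
Joint ranges: [-3.13, 3.13], [-1.02, 2.26], [0.13, 2.54], [-0.95, 4.09], [0.21, 2.88], [-2.74, 2.74]. Speed limits (rad/s): [2.57, 2.57, 3.14, 3.14, 3.14, 3.14].

INTERFACE

Orientations are given as a unit quaternion [x, y, z, w].
In Python, from station import r, read_camera, calibration, workorder, cut_out, mark_of gives the robot as it stands. The module is installed in compiled form; this text tells all that it offers.
- The arm moves only by the tool jog_arm, never from a script. Its arguments are lists of equal length, an entry for each row: "rot": the turn, a rotation vector about the tool's x, y, z in degrees, a list of three; "slide": the shift along the tool's x, y, z in cm, a list of three; "fingers": the opening in per cent of the stroke, from 0 (shut) to 100 (fully open). A call has 1 to 20 rows; each row shifts and turns the commanded pose from where the row before left it, along the tool's axes as they then stand; what a row does not reach is not made up. A row lasts 1/12 s, in which the tool goes at most 41.7 mm and 7.16 degrees, less where a joint would pass 70% of its speed; a pose out of reach is approached as far as the arm can. A call with a gripper value outside its range is refused whole. The fingers move at their own pace and stop on an object; "newtons" is the grip in N (left out, the last holds). Time passes only in rows, so rows that do not move let the fingers close. It gives the time, the measured TCP pose, the force and the opening at its end, in the units of the state.
- r.read_state(): the state, without advancing time (a new reading comes with each control period).
- read_camera(name): name is "scene" or "top" or "wrist"; returns (picture, depth): 480x640x3 uint8, red, green, blue; 480x640 float32, mm along the optical axis (not along the pixel's ray), 0 where there is no reading.
- calibration(name): a dict with "fx", "fy", "cx", "cy" (pixels), "k1" (the pictures are not rectified: a ray, as slopes to the right and down, at radius r is drawn at 1 + k1 r^2 times it, then the intrinsics apply), "R" (3x3) and "t" (3): a world point X has camera coordinates R X + t. Camera axes: x right, y down, z forward; pixel columns grow to the right and rows downward; lengths in mm; the calibration is good to about 2 mm. A picture is of the moment at which its call begins: read the wrist's pose just before it. calibration takes no time and is no camera call; for the wrist camera it gives the pose at the moment of the call.
- workorder.finish_job(): hands the job in, once; it reports no verdict.
Trained networks look in the newest picture that a camera, given by its name, has taken for a name from the list of things; names that differ only in an ending like _2 or _b are one class to them, and where a whole thing is asked for, a point or a joint stands for the part that bears it (a point fixed in the world has none). Each returns a list of dicts, best first, with "score" (0 to 1); they miss things now and then, are a little off and sometimes report something else, mostly with a low value. They report only what shows in the picture. A call takes as long as a camera call. They do not tell look-alikes from the thing itself.
- cut_out(camera, thing): "mask" (480x640 bool, what is visible of it).
- mark_of(camera, thing): "xyz" ([x, y, z] in mm, in world coordinates, good to about 4 mm: a listed point, or the origin of a listed thing).
The state is a dict: "time": time; "qpos": joint angles; "joint_velocities": joint speeds; "joint_efforts": joint torques, N m; "tool_pos": TCP position; "eef_rot": TCP orientation; "contact_force": force on the tool from outside, world axes, zero at the start; "moment": the same for the moment, N m; "grip_width": finger opening in mm.
Only numpy, scipy, OpenCV 4.12 (cv2) and the standard library are available. Lean on these libraries where they do the work, as an engineer would, in place of code of your own. Each camera call takes 0.05 s, during which the arm holds its last target. There are 200 camera calls.

TASK

Take the damp meter out of its stand and first check it: stand it upright in your grip with its sprung tip on the middle of the round metal check pad, pressed about half way in, for about a second. Then set the tip in the middle of the ring (not the cross) drawn on the sloping wooden shoe rest, hold the meter square to the slope and press lightly so that the sprung tip is about half way in, and finish there, still holding the meter in place. Never press hard, and leave everything else on the shelf where it is.

Things in the scene. Friction and masses are not known exactly. Their poses are not given: they have to be found in the camera images.
- meter: Loose damp meter, 150 g, nose down in the stand. Square grey body 28 x 28 mm from z = 0 (shoulder resting on the stand's top; origin at its centre) to 85 mm; grip two opposite flat sides 35-60 mm above the shoulder. Round nose 16 mm thick to z = -34 mm, then sprung steel tip 6 mm thick to -58 mm. z: along it, away from the tip; x, y square to the sides. Lift 65 mm straight up to clear the stand.
- tip (a joint): How far the sprung tip is pressed into the meter: 0 fully out, 0.014 m fully in (bottomed). Spring 350 N/m with 0.7 N preload: about 3 N at half way (0.007).
- tip_end (a point): Very end of the sprung tip, on the meter's axis, 58 mm below the shoulder when the tip is out; moves with the tip. Axes as the meter's.
- stand: Fixed wooden block 70 x 70 mm, 75 mm high, with an upright round hole 21 mm wide, 68 mm deep in the middle of its top, in which the meter stands. Origin: centre of the underside. It is on the left or the right.
- pad: Check pad: a fixed aluminium disc 60 mm across, 12 mm high, flat on the shelf, a small dark dot 8 mm across at its middle. It is on the other side from the stand. Origin: centre of the underside.
- pad_top (a point): Middle of the check pad's top face, at the dark dot. z points up.
- rest: Fixed sloping shoe rest of plain pine: board 180 mm (up the slope) x 170 mm wide x 16 mm, sloping at 25 degrees, stop strip 12 mm high along its low edge. Origin: on the shelf under the board's middle; its top face is 75 mm above the shelf there, 37 mm at the low edge, 113 mm at the high edge. x: horizontal, towards the high edge (low edge nearer the robot); z: vertical.
- ring: Ring drawn in a dark line on the sloping face, 33 mm across outside, 25 mm inside, half way up the slope, 30 to 55 mm to the left or right of the board's middle line. Origin: its centre on the face; z is square to the sloping face, pointing out of it; x points up the slope.
- cross: Cross of two 38 mm dark lines, half way up the slope, on the other side of the board from the ring. Not the spot to measure. Origin and axes as for the ring.
- key_tin: Bystander: aluminium key tin with a slide latch on the front, 110 x 75 x 34 mm. Origin: centre of the underside. (Also to keep clear of, fixed: a stack of two lidded translucent boxes 194 mm high far right, y below -0.48; a carton and a drawer unit far left, y above 0.58.)
- salt_pig: Bystander: white ceramic salt pig, 112 mm across, 127 mm high, opening to -x. Origin: centre of the underside.
- hanger: Bystander: black plastic hanger lying flat, 410 mm wide, 10 mm thick, with a steel hook to +x. Origin: on the shelf under the middle of its straight bar.
- egg_cup: Bystander: wooden egg cup, 48 mm across, 60 mm high. Origin: centre of the underside.
- bell: Bystander: steel hand bell, 60 mm across, 74 mm high, standing between the robot and the shoe rest. Origin: centre of the underside.
Mind the look-alikes: they are no part of the job. Leave any orange look-alike of the rest alone. There is more than one size of the meter; the job needs the smaller.

How it is judged (in metres and radians):
On the way:
1. the gripped meter stands upright (within 10 degrees) with its tip within 12 mm of the middle of the check pad, the sprung tip 3 to 11.5 mm in and pushing with over 0.8 N, for half a second (value of joint tip between 0.003 and 0.0115 m and contact force between meter and the fingers above 1 N and distance between tip_end and pad_top below 0.012 m and contact force between meter and pad above 0.8 N and angle between meter's own z axis and vertical below 0.175 rad), for 0.5 s.
At the end, for the whole second after the job is handed in: The robot still grips the meter and holds it still, its tip end on the shoe rest within 10 mm of the ring's centre, its axis within 10 degrees of square to the slope, the sprung tip 3 to 11.5 mm in, pushing the rest with 0.8 to 8 N (value of joint tip between 0.003 and 0.0115 m and contact force between meter and the fingers above 1 N and distance between tip_end and ring below 0.01 m and z of meter in the frame of ring above 0.04 m and angle between the z axis of meter and the z axis of ring, either way round below 0.175 rad and contact force between meter and rest between 0.8 and 8 N and linear speed of meter below 0.02 m/s); the arm keeps its last pose, push and grip.
It fails at once if the meter is pressed hard (over 15 N) on the shoe rest (contact force between meter and rest above 15 N).
It fails at once if the meter is pressed hard (over 15 N) on the check pad (contact force between meter and pad above 15 N).
It fails at once if the meter is pressed on the cross (distance between tip_end and cross below 0.013 m and contact force between meter and rest above 0.5 N).
It fails at once if another thing on the shelf is moved by more than 30 mm or tipped (distance of any of key_tin, salt_pig, hanger, egg_cup, bell from where it was at the start of the episode above 0.03 m or angle between any of key_tin, salt_pig, hanger, egg_cup, bell's own z axis and vertical above 0.4 rad).
It also fails if it takes over 62 s, if anything falls off the work surface, if the arm or the gripper's body presses on something with over 40 N, if the wrist force passes 120 N, or if a joint passes its speed limit or range.

## Working session

There is one attempt and no reset: what is moved stays moved. The work goes in short steps, Python scripts to look and compute and a tool call to move; the robot and the scene stay as the last step left them, time stands still between calls to the robot, and variables do not carry over. Pictures are saved under pics/ and viewed, on a budget of 10 in all, crops included, one or two more only if the job needs it, and the job is handed in when it is done.

Besides the shell and the picture viewer there is one more tool, called in YAML: its name, and indented under it one key for each argument. jog_arm: Moves the arm, as the interface text tells. Its arguments: {"type":"object","properties":{"rot":{"type":"array"},"slide":{"type":"array"},"fingers":{"type":"array"},"newtons":{"type":"number"}},"required":["rot","slide","fingers"]}

```bash
mkdir -p pics
python3 - <<'E'
from station import r, read_camera, calibration, mark_of
import cv2, numpy as np
s=r.read_state(); print({k:np.round(v,3).tolist() for k,v in s.items()})
ims=[]
for c in ["scene","top"]:
    p,d=read_camera(c); cv2.imwrite(f"pics/{c}0.png",p[:,:,::-1]); np.save(f"{c}0.npy",d)
    K=calibration(c); print(c,{k:np.round(v,3).tolist() for k,v in K.items()})
    for t in ["meter","stand","pad_top","rest","ring","cross","tip_end","bell","egg_cup","salt_pig","key_tin","hanger"]:
        print(c,t,[(np.round(m["xyz"]).tolist(),round(m["score"],2)) for m in mark_of(c,t)][:4])
E
```

```text
{'time': 0.0, 'qpos': [-1.298, 0.246, 1.559, 0.0, 1.339, -0.174], 'joint_velocities': [0.0, 0.001, 0.0, -0.001, -0.002, 0.001], 'joint_efforts': [-0.001, -42.951, -32.613, -0.0, 0.005, -0.0], 'tool_pos': [280.685, -585.599, 201.883], 'eef_rot': [-0.157, 0.69, -0.689, 0.157], 'contact_force': [0.964, -0.429, 0.126], 'moment': [-0.02, -0.027, -0.02], 'grip_width': 85.427}
scene {'fx': 564.386, 'fy': 564.386, 'cx': 310.897, 'cy': 251.304, 'k1': -0.129, 'R': [[0.245, 0.969, 0.009], [0.823, -0.203, -0.53], [-0.512, 0.137, -0.848]], 't': [-239.045, -387.329, 1591.745]}
scene meter [([452.0, -276.0, 75.0], 0.94), ([350.0, -240.0, 77.0], 0.89)]
scene stand [([454.0, -273.0, -1.0], 0.7)]
scene pad_top [([583.0, -7.0, 2.0], 0.68)]
scene rest [([310.0, 157.0, 0.0], 0.86), ([582.0, -6.0, 4.0], 0.68)]
scene ring [([575.0, 45.0, 77.0], 0.49)]
scene cross [([588.0, -62.0, 70.0], 0.45)]
scene tip_end []
scene bell [([377.0, -38.0, 2.0], 0.73)]
scene egg_cup [([677.0, -300.0, 2.0], 0.77), ([453.0, -274.0, -0.0], 0.61)]
scene salt_pig [([567.0, 488.0, 4.0], 0.8)]
scene key_tin [([738.0, 341.0, 2.0], 0
[... 279 characters left out ...]
, 555.87, 1370.352]}
top meter [([351.0, -244.0, 77.0], 0.97), ([451.0, -276.0, 74.0], 0.88)]
top stand [([456.0, -273.0, -3.0], 0.58)]
top pad_top [([489.0, 260.0, 11.0], 0.78)]
top rest [([581.0, -10.0, 3.0], 0.97), ([309.0, 159.0, -0.0], 0.7)]
top ring [([578.0, 47.0, 72.0], 0.47), ([452.0, -274.0, -0.0], 0.44), ([782.0, -55.0, 1.0], 0.42)]
top cross [([589.0, -57.0, 74.0], 0.53)]
top tip_end [([454.0, -276.0, 1.0], 0.69)]
top bell [([381.0, -41.0, -2.0], 0.57)]
top egg_cup [([679.0, -294.0, 2.0], 0.69), ([589.0, -56.0, 74.0], 0.55)]
top salt_pig [([572.0, 486.0, 0.0], 0.97)]
top key_tin [([739.0, 341.0, -0.0], 0.59)]
top hanger [([782.0, -58.0, -2.0], 0.62), ([588.0, -55.0, 75.0], 0.54)]
```

View pics/scene0.png

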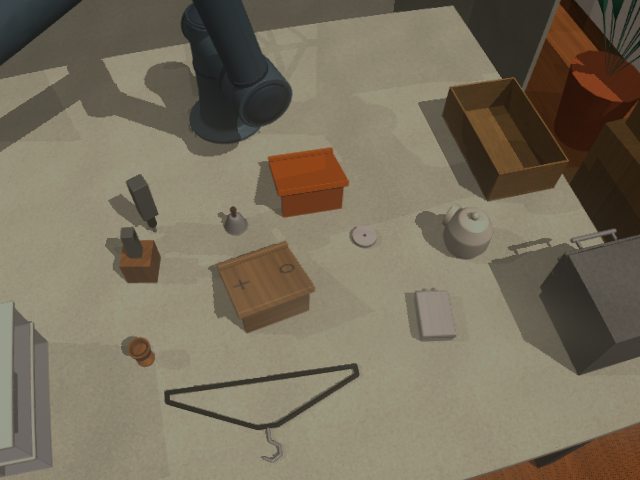

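View pics/top0.png

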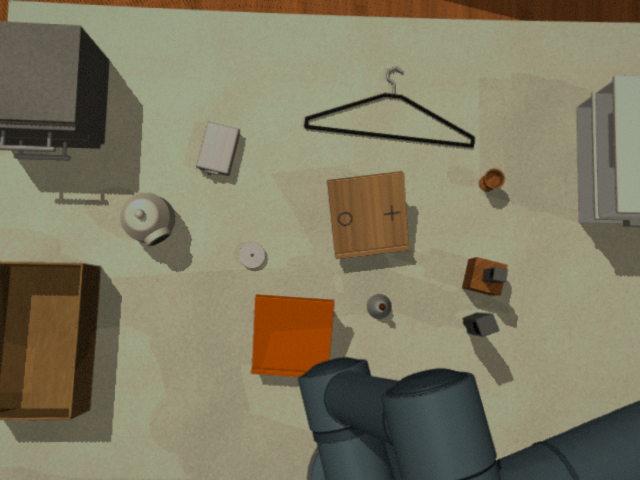

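Scene: a meter stands in the wooden block at about (452,-275), px (130,245) in scene. A larger loose one is at (350,-240), px (142,200). The pine rest is at px (265,285), with the ring on the left at px (287,268) and the cross on the right. The top view agrees (ring px (345,219), pad (252,256), stand meter (497,275)), and the pad is at (489,260).

```bash
cat > h.py <<'E'
from station import r, read_camera, calibration, mark_of, cut_out
import cv2, numpy as np
from scipy.spatial.transform import Rotation as Ro
def cloud(c,d,K=None):
    K=K or calibration(c); v,u=np.mgrid[:480,:640]
    M=np.array([[K["fx"],0,K["cx"]],[0,K["fy"],K["cy"]],[0,0,1]])
    n=cv2.undistortPoints(np.stack([u,v],-1).reshape(-1,1,2).astype(float),M,np.array([K["k1"],0,0,0.])).reshape(480,640,2)
    P=np.dstack([n[...,0]*d,n[...,1]*d,d])
    return (P-K["t"])@np.array(K["R"])   # R^T (P-t)
def pose():
    s=r.read_state(); return np.array(s["tool_pos"]),Ro.from_quat(s["eef_rot"]),s
def goal(p,yaw,tilt=0):
    """tool y = pointing dir; tool z (jaw axis) horizontal at angle yaw; tilt about jaw axis"""
    z=np.array([np.cos(yaw),np.sin(yaw),0]); y=np.array([0,0,-1.])
    R=Ro.from_rotvec(tilt*z)*Ro.from_matrix(np.column_stack([np.cross(y,z),y,z])); return np.array(p,float),R
def delta(p,R):
    P,Q,s=pose(); 
    print("turn(deg, tool)",np.degrees((Q.inv()*R).as_rotvec()).round(2),"slide before turn cm",(Q.inv().apply(p-P)/10).round(2),"after",(R.inv().apply(p-P)/10).round(2))
E
python3 - <<'E'
from h import *
for c in ["scene","top"]:
    p,d=read_camera(c); W=cloud(c,d)
    for m in cut_out(c,"meter")[:2]:
        q=W[m["mask"]&(d>0)]; top=q[:,2].max(); q=q[np.abs(q[:,2]-np.percentile(q[:,2],97))<5]
        print(c,m["mask"].sum(),"zmax",round(top,1),len(q),q.mean(0).round(1),cv2.minAreaRect(q[:,:2].astype(np.float32)))
    for m in cut_out(c,"rest")[:2]:
        q=W[m["mask"]&(d>0)]; print("rest",q.mean(0).round(),q[:,2].max().round())
        a=q[(q[:,2]>45)]
        for _ in range(4):
            C=a.mean(0); n=np.linalg.svd(a-C,full_matrices=0)[2][2]; n*=np.sign(n[2]); a=a[np.abs((a-C)@n)<6]
        print(" normal",n.round(3),"slope",np.degrees(np.arccos(n[2])).round(1),"yaw",np.degrees(np.arctan2(-n[1],-n[0])).round(1),"z at (577,46)",C[2]-(n[0]*(577-C[0])+n[1]*(46-C[1]))/n[2])
p,R,s=pose(); print(R.as_matrix().round(3))
K=calibration("wrist"); print(np.array(K["R"]).round(3), (-np.array(K["R"]).T@K["t"]).round(), K["fx"],K["cx"],K["cy"])
delta(*goal([400,-290,330],np.pi/2)); delta(*goal([400,-290,330],-np.pi/2))
E
```

```text
scene 526 zmax 165.1 137 [ 456.  -275.4  159.3] ((455.0189514160156, -275.8885498046875), (29.179901123046875, 29.86772918701172), 81.16165924072266)
scene 953 zmax 196.3 224 [ 353.8 -239.   191.4] ((352.9730224609375, -238.78245544433594), (40.2541618347168, 37.518367767333984), 21.552072525024414)
rest [603.  -7.  69.] 116.0
 normal [-0.343 -0.055  0.938] slope 20.3 yaw 9.1 z at (577,46) 73.79770700834081
rest [341. 152.  66.] 116.0
 normal [-0.314  0.017  0.949] slope 18.3 yaw -3.0 z at (577,46) 161.37028830265294
top 363 zmax 167.5 128 [ 454.9 -271.5  161. ] ((455.4188232421875, -271.4226989746094), (29.545475006103516, 27.322345733642578), 80.16838836669922)
top 709 zmax 199.0 249 [ 352.  -235.   193.5] ((351.58868408203125, -234.62249755859375), (39.39822769165039, 38.59624099731445), 18.998809814453125)
rest [585.  -5.  76.] 121.0
 normal [-0.409 -0.063  0.91 ] slope 24.4 yaw 8.8 z at (577,46) 76.06394631745073
rest [318. 162.  77.] 280.0
 normal [-0.416  0.02   0.909] slope 24.6 yaw -2.8 z at (577,46) 199.35078293926517
[[-0.902  0.     0.432]
 [-0.432  0.    -0.902]
 [-0.    -1.    -0.   ]]
[[ 0.432 -0.902  0.   ]
 [-0.871 -0.418  0.259]
 [-0.233 -0.112 -0.966]] [ 339. -557.  374.] 378.07982930879115 318.0235358399971 241.13742460492495
turn(deg, tool) [  -0.  -154.4   -0. ] slide before turn cm [-23.54 -12.7  -21.57] after [ 11.91 -12.7   29.62]
turn(deg, tool) [ 0.  25.6 -0. ] slide before turn cm [-23.54 -12.7  -21.57] after [-11.91 -12.7  -29.62]
```

jog_arm:
  rot:
    - [0,0,0]
    - [0,0,0]
    - [0,0,0]
    - [0,0,0]
    - [0,0,0]
    - [0,0,0]
    - [0,0,0]
    - [0,0,0]
    - [0,0,0]
    - [0,0,0]
    - [0,0,0]
    - [0,0,0]
    - [0,0,0]
    - [0,0,0]
    - [0,6,0]
    - [0,6,0]
    - [0,6,0]
    - [0,6,0]
    - [0,6,0]
    - [0,5.6,0]
  slide:
    - [-2.09,-0.27,-1.47]
    - [-2.09,-0.27,-1.47]
    - [-2.09,-0.27,-1.47]
    - [-2.09,-0.27,-1.47]
    - [-2.09,-0.27,-1.47]
    - [-2.09,-0.27,-1.47]
    - [-2.09,-0.27,-1.47]
    - [-2.09,-0.27,-1.47]
    - [-2.09,-0.27,-1.47]
    - [-2.09,-0.27,-1.47]
    - [-2.09,-0.27,-1.47]
    - [-2.09,-0.27,-1.47]
    - [-2.09,-0.27,-1.47]
    - [-2.09,-0.27,-1.47]
    - [0,0,0]
    - [0,0,0]
    - [0,0,0]
    - [0,0,0]
    - [0,0,0]
    - [0,0,0]
  fingers: [100,100,100,100,100,100,100,100,100,100,100,100,100,100,100,100,100,100,100,100]

```text
time: 3.27
tool_pos: [455.8, -274.1, 240.9]
eef_rot: [-0.063, -0.704, 0.704, 0.063]
contact_force: [-0.1, -0.6, -0.2]
grip_width: 85.2
```

Run:
```python
from h import *
K=calibration("wrist"); p,d=read_camera("wrist"); W=cloud("wrist",d,K); cv2.imwrite("pics/w1.png",p[:,:,::-1])
P,R,s=pose(); print(s["time"],P.round(1),np.degrees(np.arctan2(R.as_matrix()[1,2],R.as_matrix()[0,2])),s["qpos"])
print([(np.round(m["xyz"]),m["score"]) for m in mark_of("wrist","meter")])
for m in cut_out("wrist","meter")[:2]:
    q=W[m["mask"]&(d>0)]; 
    for lo,hi in((153,170),):
        a=q[(q[:,2]>lo)&(q[:,2]<hi)]
        if len(a)>9: print(m["score"],len(q),len(a),np.median(a[:,2]),cv2.minAreaRect(a[:,:2].astype(np.float32)))
```

```text
3.3167 [ 455.8 -274.2  240.9] -100.4401016484112 [-7.54766365e-01 -6.51043124e-02  1.81966274e+00 -3.85970722e-05
  1.38684975e+00  9.98251157e-01]
[(array([ 454., -271.,   74.]), 0.87), (array([ 347., -238.,   77.]), 0.79)]
0.92 5606 728 162.13952575324024 ((361.51239013671875, -241.76809692382812), (50.539390563964844, 25.41853141784668), 67.30590057373047)
0.82 2219 1620 159.6156564332507 ((452.85845947265625, -274.3614807128906), (28.844310760498047, 27.87347984313965), 80.59927368164062)
```

View pics/w1.png

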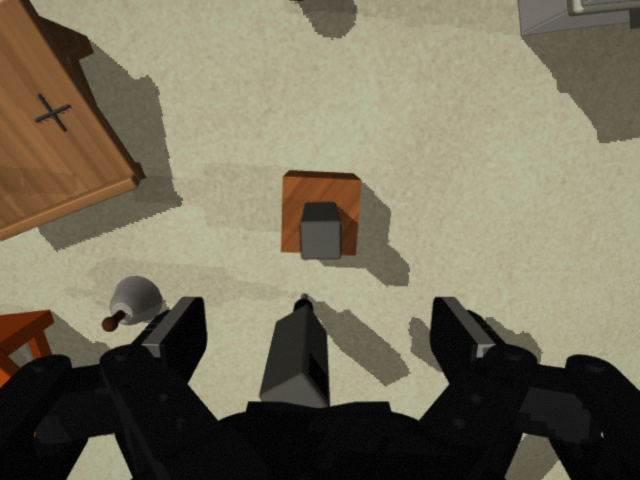

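Wrist view: the meter's top is at px (321,238), centred between the fingers and square to them. The bigger one, at px (295,370), is well clear of the fingers. I'll go down and grip.

jog_arm:
  rot:
    - [0,0,0]
    - [0,0,0]
    - [0,0,0]
    - [0,0,0]
    - [0,0,0]
    - [0,0,0]
    - [0,0,0]
    - [0,0,0]
    - [0,0,0]
    - [0,0,0]
    - [0,0,0]
    - [0,0,0]
    - [0,0,0]
    - [0,0,0]
    - [0,0,0]
    - [0,0,0]
    - [0,0,0]
    - [0,0,0]
    - [0,0,0]
    - [0,0,0]
  slide:
    - [0.15,1.6,0]
    - [0,1.6,0]
    - [0,1.6,0]
    - [0,1.6,0]
    - [0,1.6,0]
    - [0,1.6,0]
    - [0,1.6,0]
    - [0,1.6,0]
    - [0,1.2,0]
    - [0,0,0]
    - [0,0,0]
    - [0,0,0]
    - [0,0,0]
    - [0,0,0]
    - [0,0,0]
    - [0,0,0]
    - [0,0,0]
    - [0,0,0]
    - [0,0,0]
    - [0,0,0]
  fingers: [100,100,100,100,100,100,100,100,100,100,0,0,0,0,0,0,0,0,0,0]
  newtons: 40

```text
time: 5.08
tool_pos: [454.9, -274.6, 101.8]
eef_rot: [-0.062, -0.704, 0.705, 0.061]
contact_force: [-0.7, -1.0, 6.1]
grip_width: 27.7
```

jog_arm:
  rot:
    - [0,0,0]
    - [0,0,0]
    - [0,0,0]
    - [0,0,0]
    - [0,0,0]
    - [0,0,0]
    - [0,0,0]
    - [0,0,0]
    - [0,0,0]
    - [0,0,0]
    - [0,0,0]
    - [0,0,0]
  slide:
    - [0,-0.6,0]
    - [0,-1.3,0]
    - [0,-1.3,0]
    - [0,-1.3,0]
    - [0,-1.3,0]
    - [0,-1.3,0]
    - [0,-1.3,0]
    - [0,-1.3,0]
    - [0,-1.3,0]
    - [0,-1,0]
    - [0,0,0]
    - [0,0,0]
  fingers: [0,0,0,0,0,0,0,0,0,0,0,0]

```text
time: 6.08
tool_pos: [454.5, -274.1, 221.3]
eef_rot: [-0.062, -0.704, 0.705, 0.061]
contact_force: [-0.5, -0.1, -2.0]
grip_width: 27.3
```

Run:
```python
from h import *
P,R,s=pose(); print(s["time"],P.round(1),s["contact_force"],s["grip_width"],R.as_matrix().round(3))
for c in ["scene","top"]:
    p,d=read_camera(c); W=cloud(c,d)
    cv2.imwrite(f"pics/{c}1.png",p[:,:,::-1])
    for t in ["meter","tip_end"]: print(c,t,[(np.round(m["xyz"]).tolist(),round(m["score"],2)) for m in mark_of(c,t)][:4])
    for t in ["pad"]:
        for m in cut_out(c,t)[:1]:
            q=W[m["mask"]&(d>0)]; print(c,t,m["score"],len(q),np.median(q,0).round(1),np.percentile(q,98,axis=0).round(),np.percentile(q,2,axis=0).round())
p,d=read_camera("wrist"); crop=p
ims=[]
p,d=read_camera("scene"); i=p[150:300,60:210,::-1]; ims.append(cv2.resize(i,(600,600),interpolation=cv2.INTER_CUBIC))
cv2.imwrite("pics/lift.png",ims[0])
delta(*goal([489,260,150],np.radians(-100.4)))
```

```text
6.0833 [ 454.5 -274.1  221.3] [-0.52635106 -0.09737065 -2.01754842] 27.348639907520898 [[-0.985  0.001 -0.174]
 [ 0.174 -0.001 -0.985]
 [-0.001 -1.     0.   ]]
scene meter [([453.0, -272.0, 194.0], 0.64), ([351.0, -237.0, 79.0], 0.61)]
scene tip_end []
scene pad 0.77 456 [496.6 252.9   9.7] [521. 281.  15.] [467. 226.  -2.]
top meter [([353.0, -241.0, 76.0], 0.68), ([455.0, -276.0, 194.0], 0.36)]
top tip_end []
top pad 0.69 567 [492.6 257.2  11.4] [521. 284.  18.] [465. 230.  -1.]
turn(deg, tool) [0.01 0.4  0.02] slide before turn cm [  5.85   7.07 -53.18] after [  6.22   7.06 -53.14]
```

View pics/lift.png

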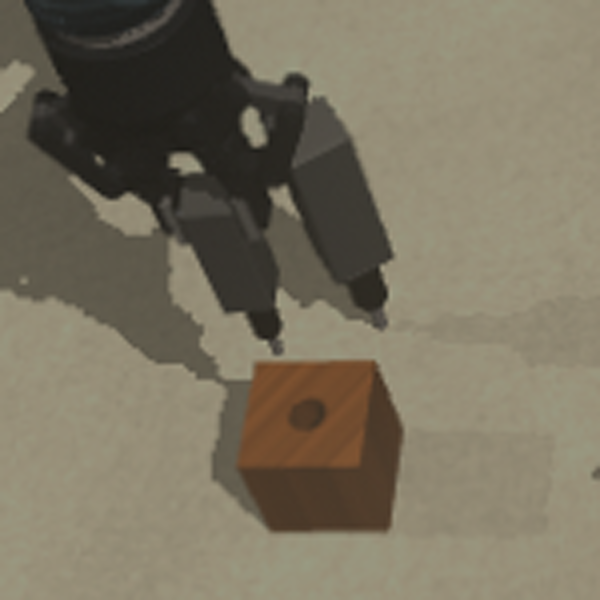

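The meter is out of its stand, upright in the grip, and the stand's hole is empty. Next I'll move next to the pad and look.

jog_arm:
  rot:
    - [0,0,0]
    - [0,0,0]
    - [0,0,0]
    - [0,0,0]
    - [0,0,0]
    - [0,0,0]
    - [0,0,0]
    - [0,0,0]
    - [0,0,0]
    - [0,0,0]
    - [0,0,0]
    - [0,0,0]
    - [0,0,0]
    - [0,0,0]
    - [0,0,0]
    - [0,0,0]
    - [0,0,0]
    - [0,0,0]
    - [0,0,0]
    - [0,0,0]
  slide:
    - [0.3,0,-1.4]
    - [0.56,0,-2.74]
    - [0.56,0,-2.74]
    - [0.56,0,-2.74]
    - [0.56,0,-2.74]
    - [0.56,0,-2.74]
    - [0.56,0,-2.74]
    - [0.56,0,-2.74]
    - [0.56,0,-2.74]
    - [0.56,0,-2.74]
    - [0.56,0,-2.74]
    - [0.56,0,-2.74]
    - [0.56,0,-2.74]
    - [0.56,0,-2.74]
    - [0.56,0,-2.74]
    - [0.56,0,-2.74]
    - [0.56,0,-2.74]
    - [0.56,0,-2.74]
    - [0.56,0,-2.74]
    - [0.3,0,-1.4]
  fingers: [0,0,0,0,0,0,0,0,0,0,0,0,0,0,0,0,0,0,0,0]

```text
time: 8.25
tool_pos: [438.5, 260.8, 220.9]
eef_rot: [0.061, 0.705, -0.704, -0.061]
contact_force: [0.0, 0.5, -0.8]
grip_width: 27.6
```

Run:
```python
from h import *
P,R,s=pose(); K=calibration("wrist"); p,d=read_camera("wrist"); W=cloud("wrist",d,K); cv2.imwrite("pics/w2.png",p[:,:,::-1])
print(s["time"],P.round(1),s["contact_force"],s["grip_width"],s["qpos"])
for t in ["pad_top","meter","tip_end","ring","cross"]: print(t,[(np.round(m["xyz"]).tolist(),round(m["score"],2)) for m in mark_of("wrist",t)][:4])
for m in cut_out("wrist","pad")[:1]:
    q=W[m["mask"]&(d>0)]; q=q[(q[:,2]>8)&(q[:,2]<17)]; print("pad",m["score"],len(q),np.median(q,0).round(1),cv2.minEnclosingCircle(q[:,:2].astype(np.float32)))
for m in cut_out("wrist","meter")[:1]:
    q=W[m["mask"]&(d>0)]; print(q.min(0),q.max(0),np.median(q,0))
```

```text
8.25 [438.5 260.8 220.9] [ 0.03313794  0.51682599 -0.81488924] 27.646896555020845 [ 3.13496425e-01 -1.03795232e-01  1.89263410e+00  1.03837281e-03
  1.35259920e+00  2.05612782e+00]
pad_top [([492.0, 256.0, 15.0], 0.73), ([380.0, -42.0, -2.0], 0.37)]
meter [([435.0, 264.0, 192.0], 0.58)]
tip_end []
ring [([572.0, 46.0, 77.0], 0.75)]
cross [([489.0, 255.0, 6.0], 0.41)]
pad 0.61 2844 [490.8 257.1  11.7] ((490.26458740234375, 257.3778991699219), 30.03943634033203)
[227.72006821 238.82677208  -1.00775166] [453.36157421 300.08794639 280.77220766] [447.19573104 260.980255   278.09998185]
```

View pics/w2.png

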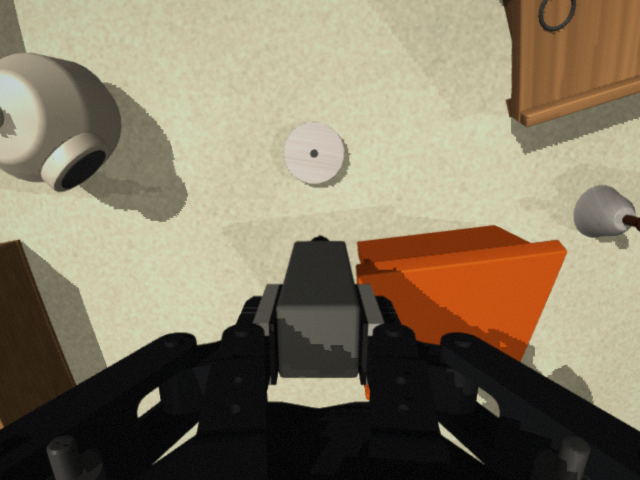

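Wrist view: the pad's dot is at px (314,153), the pad measures 60 mm across with its centre at (490.3,257.4) and top at z 11.7. The meter is straight in the grip, so I'll move over the pad and down to about 9 mm above it.

jog_arm:
  rot:
    - [0,0,0]
    - [0,0,0]
    - [0,0,0]
    - [0,0,0]
    - [0,0,0]
    - [0,0,0]
    - [0,0,0]
    - [0,0,0]
    - [0,0,0]
    - [0,0,0]
    - [0,0,0]
    - [0,0,0]
    - [0,0,0]
    - [0,0,0]
    - [0,0,0]
    - [0,0,0]
  slide:
    - [-1.29,0,-0.14]
    - [-1.29,0,-0.14]
    - [-1.29,0,-0.14]
    - [-1.29,0,-0.15]
    - [0,1.5,0]
    - [0,1.5,0]
    - [0,1.5,0]
    - [0,1.5,0]
    - [0,1.5,0]
    - [0,1.5,0]
    - [0,1,0]
    - [0,0.7,0]
    - [0,0.5,0]
    - [0,0.3,0]
    - [0,0,0]
    - [0,0,0]
  fingers: [0,0,0,0,0,0,0,0,0,0,0,0,0,0,0,0]

```text
time: 9.98
tool_pos: [491.9, 254.7, 106.4]
eef_rot: [0.062, 0.705, -0.704, -0.061]
contact_force: [-0.2, -0.1, -1.2]
grip_width: 27.1
```

Run:
```python
from h import *
P,R,s=pose(); K=calibration("wrist"); p,d=read_camera("scene"); cv2.imwrite("pics/s3.png",cv2.resize(p[170:270,310:430,::-1],(720,600),interpolation=cv2.INTER_CUBIC))
print(s["time"],P.round(1),s["contact_force"].round(2) if hasattr(s["contact_force"],"round") else s["contact_force"],s["grip_width"])
```

```text
9.9833 [491.9 254.7 106.4] [-0.16 -0.13 -1.18] 27.08164940281731
```

View pics/s3.png

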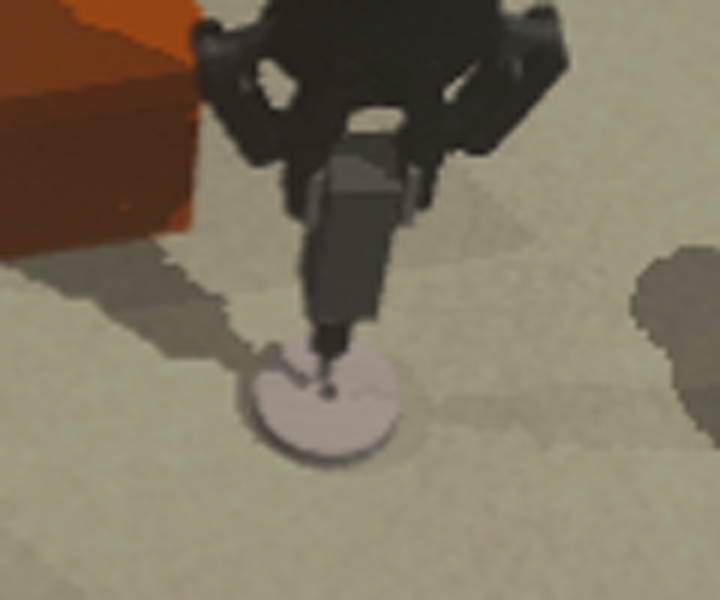

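The tip is just short of the dot (px (328,390) in the crop). I'll correct sideways by 3 mm and press gently.

jog_arm:
  rot:
    - [0,0,0]
    - [0,0,0]
    - [0,0,0]
    - [0,0,0]
    - [0,0,0]
    - [0,0,0]
    - [0,0,0]
    - [0,0,0]
    - [0,0,0]
    - [0,0,0]
    - [0,0,0]
    - [0,0,0]
    - [0,0,0]
  slide:
    - [0.05,0,-0.13]
    - [0.05,0,-0.13]
    - [0,0.2,0]
    - [0,0.2,0]
    - [0,0.2,0]
    - [0,0.2,0]
    - [0,0.15,0]
    - [0,0.15,0]
    - [0,0.15,0]
    - [0,0.1,0]
    - [0,0.1,0]
    - [0,0.1,0]
    - [0,0.1,0]
  fingers: [0,0,0,0,0,0,0,0,0,0,0,0,0]

```text
time: 11.12
tool_pos: [491.0, 257.3, 89.5]
eef_rot: [-0.062, -0.704, 0.704, 0.062]
contact_force: [-1.1, -0.8, 0.9]
grip_width: 27.2
```

jog_arm:
  rot:
    - [0,0,0]
    - [0,0,0]
    - [0,0,0]
    - [0,0,0]
    - [0,0,0]
    - [0,0,0]
  slide:
    - [0,0,0]
    - [0,0,0]
    - [0,0,0]
    - [0,0,0]
    - [0,0,0]
    - [0,0,0]
  fingers: [0,0,0,0,0,0]

```text
time: 11.62
tool_pos: [491.0, 257.3, 89.4]
eef_rot: [-0.062, -0.704, 0.704, 0.062]
contact_force: [-1.9, -0.8, 2.0]
grip_width: 26.9
```

Run:
```python
from h import *
F=[]
for i in range(6):
    p,d=read_camera("scene"); P,R,s=pose(); F.append(s["contact_force"])
cv2.imwrite("pics/s4.png",cv2.resize(p[170:270,310:430,::-1],(720,600),interpolation=cv2.INTER_CUBIC))
print(s["time"],P.round(1),np.mean(F,0),np.std(F,0))
```

```text
11.9167 [491.  257.3  89.3] [-0.75930627 -0.84597341  2.04524175] [0.2402562  0.42158627 0.41627414]
```

View pics/s4.png

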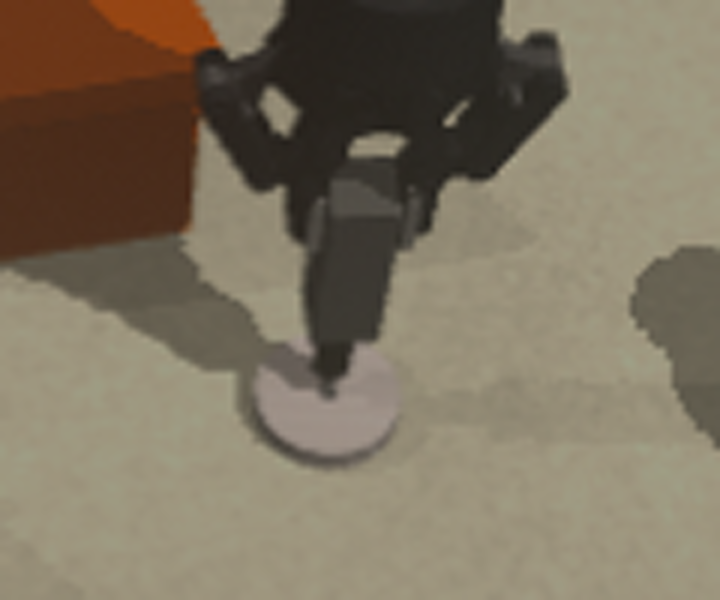

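The tip is pressed on the dot, with about 3.2 N more than before contact (roughly 7 mm in), and held for more than 0.8 s. I'll hold a little longer, lift, then look at the ring.

jog_arm:
  rot:
    - [0,0,0]
    - [0,0,0]
    - [0,0,0]
    - [0,0,0]
    - [0,0,0]
    - [0,0,0]
    - [0,0,0]
    - [0,0,0]
    - [0,0,0]
    - [0,0,0]
    - [0,0,0]
    - [0,0,0]
    - [0,0,0]
    - [0,0,0]
    - [0,0,0]
  slide:
    - [0,0,0]
    - [0,0,0]
    - [0,0,0]
    - [0,0,0]
    - [0,-0.3,0]
    - [0,-0.7,0]
    - [0,-1.5,0]
    - [0,-2,0]
    - [0,-2,0]
    - [0,-2,0]
    - [0,-2,0]
    - [0,-2,0]
    - [0,-1.5,0]
    - [0,-1,0]
    - [0,0,0]
  fingers: [0,0,0,0,0,0,0,0,0,0,0,0,0,0,0]

```text
time: 13.17
tool_pos: [492.1, 257.8, 242.1]
eef_rot: [0.063, 0.705, -0.704, -0.06]
contact_force: [-0.3, 0.9, -0.3]
grip_width: 27.4
```

jog_arm:
  rot:
    - [0,0,0]
    - [0,0,0]
    - [0,0,0]
    - [0,0,0]
    - [0,0,0]
    - [0,0,0]
    - [0,0,0]
    - [0,0,0]
    - [0,0,0]
    - [0,0,0]
    - [0,-6,0]
    - [0,-6,0]
    - [0,-6,0]
    - [0,0,0]
    - [0,0,0]
    - [0,0,0]
  slide:
    - [-0.44,0,1.97]
    - [-0.44,0,1.97]
    - [-0.44,0,1.97]
    - [-0.44,0,1.97]
    - [-0.44,0,1.97]
    - [-0.44,0,1.97]
    - [-0.44,0,1.97]
    - [-0.44,0,1.97]
    - [-0.44,0,1.97]
    - [-0.44,0,1.97]
    - [0,0,0]
    - [0,0,0]
    - [0,0,0]
    - [0,0,0]
    - [0,0,0]
    - [0,0,0]
  fingers: [0,0,0,0,0,0,0,0,0,0,0,0,0,0,0,0]

```text
time: 14.5
tool_pos: [499.7, 55.8, 238.5]
eef_rot: [-0.049, 0.706, -0.705, 0.048]
contact_force: [-0.5, 0.3, -1.0]
grip_width: 27.7
```

Run:
```python
from h import *
P,R,s=pose(); K=calibration("wrist"); p,d=read_camera("wrist"); W=cloud("wrist",d,K); cv2.imwrite("pics/w5.png",p[:,:,::-1]); np.save("W5.npy",W)
print(s["time"],P.round(1),s["contact_force"],s["grip_width"]); print(R.as_matrix().round(3))
for t in ["ring","cross"]: print(t,[(np.round(m["xyz"],1).tolist(),round(m["score"],2)) for m in mark_of("wrist",t)][:4])
for t in ["rest","ring","cross"]:
  for m in cut_out("wrist",t)[:1]:
    M=m["mask"]&(d>0); q=W[M]; v,u=np.nonzero(M); print(t,m["score"],len(q),"px",u.min(),u.max(),v.min(),v.max(),"mid",((q.min(0)+q.max(0))/2).round(1),q.mean(0).round(1))
    if t=="rest":
        a=q[q[:,2]>50]
        for th in (15,8,5,4,3,3):
            C=np.median(a,0) if th==15 else a.mean(0); n=np.linalg.svd(a-C,full_matrices=0)[2][2]; n*=np.sign(n[2]); a=a[np.abs((a-C)@n)<th]
        print("n",n.round(4),"slope",np.degrees(np.arccos(n[2])),"yaw",np.degrees(np.arctan2(-n[1],-n[0])),"C",C,len(a))
```

```text
14.5 [499.7  55.8 238.5] [-0.47455346  0.30485387 -0.96180616] 27.742399935611402
[[-0.991 -0.001  0.137]
 [-0.137  0.    -0.991]
 [ 0.001 -1.    -0.   ]]
ring [([573.1, 48.2, 77.4], 0.77), ([587.3, -55.5, 78.6], 0.2)]
cross [([591.9, -53.8, 76.6], 0.58)]
rest 0.88 40148 px 302 529 12 223 mid [599.1 -20.3  56.3] [592.4  -3.5  80.7]
n [-0.4165 -0.0619  0.907 ] slope 24.90065203800685 yaw 8.456894663476389 C [604.40378466  -1.44936399  85.89494473] 34209
ring 0.95 441 px 322 360 114 149 mid [572.6  47.3  76. ] [573.   47.1  76.3]
cross 0.76 312 px 443 483 113 149 mid [588.6 -56.7  77. ] [589.  -55.7  76.4]
```

View pics/w5.png

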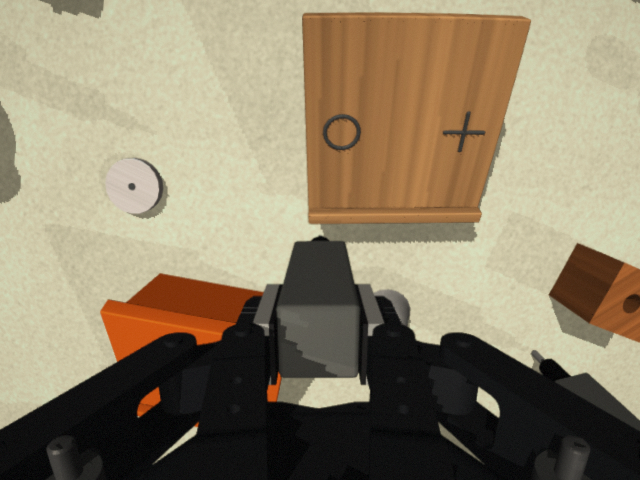

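Wrist view: the ring is at px (341,132), giving (573,47,76), and the cross at px (463,132). The face slopes 24.9° with a yaw of 8.5°, which fits the text. Next I'll work out the approach.

```bash
cat >> h.py <<'E'
n=np.array([-0.4165,-0.0619,0.907]); n/=np.linalg.norm(n); ring=np.array([573,47.2,76.])
yw=np.arctan2(-n[1],-n[0])-np.pi/2
def rg(h):  # TCP goal with out-tip h mm above the ring
    c=[goal(ring+n*(84.8+h),yw,s*np.radians(25)) for s in (1,-1)]
    return min(c,key=lambda g:np.linalg.norm(g[1].as_matrix()[:,1]+n))
E
python3 - <<'E'
from h import *
g=rg(35); print(g[0],g[1].as_matrix().round(3)); delta(*g)
E
```

```text
[523.10212389  39.78420521 184.66116117] [[-0.896  0.418  0.147]
 [-0.133  0.062 -0.989]
 [-0.423 -0.906  0.   ]]
turn(deg, tool) [-0.1  -0.47 25.  ] slide before turn cm [-2.06  5.46  1.9 ] after [0.46 5.81 1.92]
```

jog_arm:
  rot:
    - [0,0,5]
    - [0,0,5]
    - [0,0,5]
    - [0,0,5]
    - [0,-0.5,5]
    - [0,0,0]
    - [0,0,0]
    - [0,0,0]
    - [0,0,0]
    - [0,0,0]
    - [0,0,0]
    - [0,0,0]
    - [0,0,0]
    - [0,0,0]
  slide:
    - [0,0,0]
    - [0,0,0]
    - [0,0,0]
    - [0,0,0]
    - [0,0,0]
    - [0.09,0,0.48]
    - [0.09,0,0.48]
    - [0.09,0,0.48]
    - [0.19,0,0.48]
    - [0,1.5,0]
    - [0,2,0]
    - [0,1.5,0]
    - [0,0.8,0]
    - [0,0,0]
  fingers: [0,0,0,0,0,0,0,0,0,0,0,0,0,0]

```text
time: 15.97
tool_pos: [522.7, 39.4, 182.8]
eef_rot: [0.1, 0.699, -0.678, 0.202]
contact_force: [-0.2, -0.2, -0.4]
grip_width: 27.1
```

Run:
```python
from h import *
P,R,s=pose(); print(s["time"],P.round(1)); delta(*rg(35)); delta(*rg(-7))
K=calibration("wrist"); F=[]
p,d=read_camera("wrist"); W=cloud("wrist",d,K); cv2.imwrite("pics/w6.png",p[:,:,::-1])
for t in ["ring","cross"]:
  print(t,[(np.round(m["xyz"],1).tolist(),round(m["score"],2)) for m in mark_of("wrist",t)][:3])
  for m in cut_out("wrist",t)[:1]: q=W[m["mask"]&(d>0)]; print(t,m["score"],((q.min(0)+q.max(0))/2).round(1),q.max(0)-q.min(0))
for c in ["scene","top"]:
  p,d=read_camera(c); print(c,[(np.round(m["xyz"],1).tolist(),round(m["score"],2)) for m in mark_of(c,"ring")][:2])
for i in range(4): read_camera("top"); F.append(r.read_state()["contact_force"])
print("F0",np.mean(F,0),np.mean(F,0)@n)
```

```text
15.9667 [522.7  39.4 182.8]
turn(deg, tool) [-0.09  0.05  0.25] slide before turn cm [-0.12 -0.15 -0.04] after [-0.12 -0.15 -0.04]
turn(deg, tool) [-0.09  0.05  0.25] slide before turn cm [-0.13  4.05 -0.04] after [-0.11  4.05 -0.04]
ring [([573.5, 46.8, 78.7], 0.72)]
ring 0.74 [573.5  46.4  76. ] [28.10428644 33.09078735 15.14507309]
cross [([588.0, -54.7, 75.4], 0.93)]
cross 0.65 [588.2 -56.8  76.1] [31.44736038 33.95756508 15.32745233]
scene [([574.7, 48.6, 79.2], 0.58)]
top [([576.9, 46.8, 72.0], 0.48)]
F0 [-0.38598593 -0.12185669 -1.13143775] -0.8579281892872742
```

View pics/w6.png

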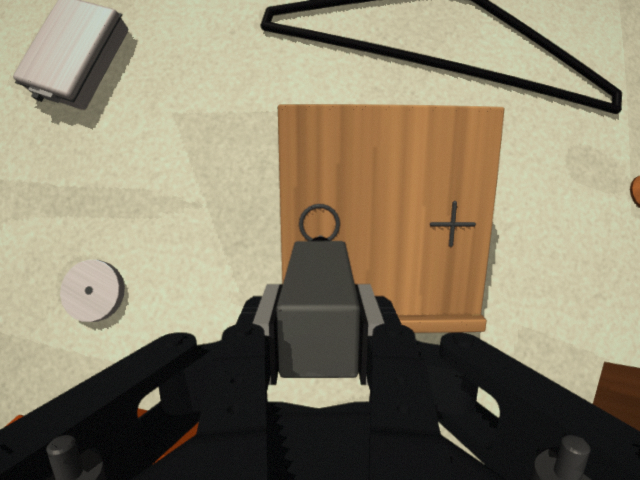

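The ring (px (320,224)) is in line with the meter and estimates agree within 3 mm. I'll descend until just touching, then read the force.

jog_arm:
  rot:
    - [0,0,0]
    - [0,0,0]
    - [0,0,0]
    - [0,0,0]
    - [0,0,0]
    - [0,0,0]
    - [0,0,0]
    - [0,0,0]
    - [0,0,0]
    - [0,0,0]
  slide:
    - [-0.12,0.7,0]
    - [0,0.7,0]
    - [0,0.6,0]
    - [0,0.4,0]
    - [0,0.3,0]
    - [0,0.3,0]
    - [0,0.2,0]
    - [0,0.2,0]
    - [0,0.2,0]
    - [0,0,0]
  fingers: [0,0,0,0,0,0,0,0,0,0]

```text
time: 17.45
tool_pos: [539.1, 41.8, 152.4]
eef_rot: [0.101, 0.699, -0.678, 0.204]
contact_force: [0.2, 0.7, -1.6]
grip_width: 27.3
```

Run:
```python
from h import *
P,R,s=pose(); print(s["time"],P.round(1)); delta(*rg(-7)); F=[]
for i in range(6): p,d=read_camera("scene"); F.append(r.read_state()["contact_force"])
print("F.n",np.mean(F,0)@n+0.86, np.mean(F,0))
```

```text
17.45 [539.1  41.8 152.4]
turn(deg, tool) [-0.16  0.09  0.02] slide before turn cm [ 0.11  0.59 -0.04] after [ 0.11  0.59 -0.04]
F.n -0.15413231399776295 [-0.22424083 -0.06582799 -1.2255562 ]
```

jog_arm:
  rot:
    - [0,0,0]
    - [0,0,0]
    - [0,0,0]
    - [0,0,0]
    - [0,0,0]
  slide:
    - [0.1,0.1,0]
    - [0,0.1,0]
    - [0,0.1,0]
    - [0,0.1,0]
    - [0,0,0]
  fingers: [0,0,0,0,0]

```text
time: 18.17
tool_pos: [540.2, 41.8, 148.8]
eef_rot: [0.102, 0.699, -0.678, 0.204]
contact_force: [-0.2, -1.2, 0.5]
grip_width: 27.4
```

Run:
```python
from h import *
P,R,s=pose(); print(s["time"],P.round(1)); delta(*rg(-7)); F=[]
for i in range(8): p,d=read_camera("scene"); F.append(r.read_state()["contact_force"])
print("F.n",np.mean(F,0)@n+0.86, np.mean(F,0))
```

```text
18.1667 [540.2  41.8 148.8]
turn(deg, tool) [-0.18  0.09 -0.02] slide before turn cm [ 0.05  0.22 -0.05] after [ 0.05  0.22 -0.05]
F.n 1.4976428754332929 [-0.26696889 -0.38098596  0.55441265]
```

jog_arm:
  rot:
    - [0,0,0]
    - [0,0,0]
    - [0,0,0]
    - [0,0,0]
    - [0,0,0]
    - [0,0,0]
  slide:
    - [0,0.1,0]
    - [0,0.1,0]
    - [0,0.1,0]
    - [0,0,0]
    - [0,0,0]
    - [0,0,0]
  fingers: [0,0,0,0,0,0]

```text
time: 19.07
tool_pos: [541.3, 42.0, 146.1]
eef_rot: [0.102, 0.699, -0.678, 0.204]
contact_force: [-0.5, -0.4, 1.4]
grip_width: 27.6
```

Run:
```python
from h import *
P,R,s=pose(); print(s["time"],P.round(1),s["grip_width"]); delta(*rg(-7)); F=[]
for i in range(10): p,d=read_camera("scene"); F.append(r.read_state()["contact_force"])
print("F.n",np.mean(F,0)@n+0.86, np.mean(F,0)); y=R.as_matrix()[:,1]; print("tip",P+77*y, "axis err",np.degrees(np.arccos(-y@n)))
for c in ["scene","top"]:
  if c=="top": read_camera(c)
  for t in ["meter","ring"]: print(c,t,[(np.round(m["xyz"]).tolist(),round(m["score"],2)) for m in mark_of(c,t)][:2])
i=p[220:320,210:330,::-1]; cv2.imwrite("pics/s7.png",cv2.resize(i,(720,600),interpolation=cv2.INTER_CUBIC))
```

```text
19.0667 [541.3  42.  146.1] 27.62089597257127
turn(deg, tool) [-0.18  0.09 -0.01] slide before turn cm [ 0.04 -0.07 -0.05] after [ 0.04 -0.07 -0.05]
F.n 2.6222834488444664 [-0.23230777 -0.46204976  1.8047242 ]
tip [573.56896709  46.54466188  76.31612434] axis err 0.2095989689432412
scene meter [([352.0, -244.0, 81.0], 0.78), ([551.0, 46.0, 119.0], 0.59)]
scene ring [([576.0, 46.0, 77.0], 0.62)]
top meter [([354.0, -242.0, 76.0], 0.6), ([552.0, 42.0, 115.0], 0.52)]
top ring [([576.0, 46.0, 72.0], 0.41)]
```

View pics/s7.png

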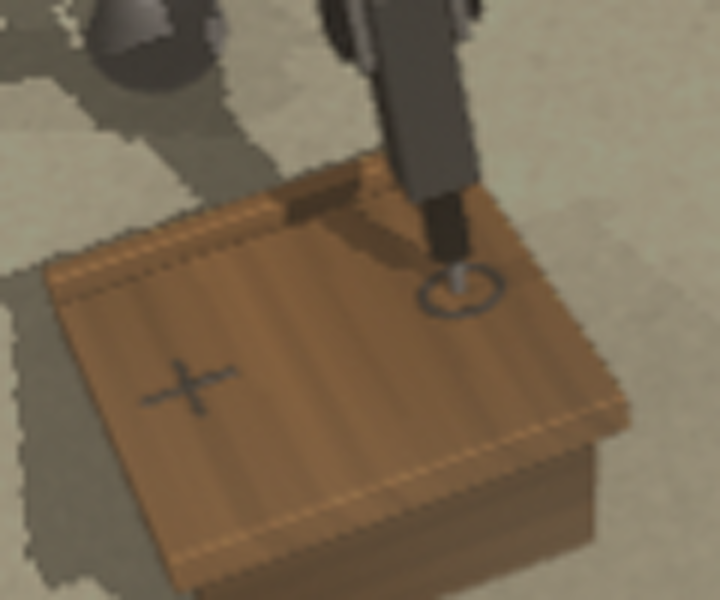

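The tip sits in the middle of the ring (px (458,292) in the crop), with about 2.6 N (5.5–7.7 mm in) and the axis within 1° of square. I'm handing in.

```bash
python3 -c "
from station import workorder,r
print(workorder.finish_job()); s=r.read_state(); print(s['time'],s['tool_pos'],s['contact_force'])"
```

```text
the job is handed in; nothing more can be done
None
the job is handed in; nothing more can be done
```

I took the smaller meter out of its stand, checked it on the pad, and handed the job in at about 19.6 s, still holding it pressed in the ring on the pine rest. The hand-in gave no verdict, and the state could not be read after it.

- **Check pad:** the meter stood upright with its tip on the dot, within about 1 mm by my measurement. It pressed with about 3.2 N, roughly 7 mm in, and held for over a second.
- **Ring:** the tip was within about 3 mm of the ring's centre, and the last picture shows it in the middle. The gripper was within 0.5° of square to the slope, and the force was about 2.6 N.

**Where readings disagreed:**
- **Tip depth on the ring:** the force gives about 5.5 mm and the geometry about 7.7 mm; both are within the 3 to 11.5 mm allowed.
- **Ring position:** the cameras differed by about 3 to 5 mm.

The arm touched nothing else that I know of. I did not measure the bystanders again at the end.

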